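Clamp a staging slat in the bench screw clamp

ROBOT

A 6-joint arm with a two-finger parallel gripper is mounted at the origin on the work surface. World frame = base frame: x ahead of the robot, y to its left, z up, the work surface at z = 0. Lengths are in m, angles in rad, forces in N, time in s.
With the tool pointing down it reaches from about 0.25 to 0.775 m from the base axis. Payload 8.9 kg.
Tool frame: the origin (TCP) lies at the very end of the fingers, on their centre line; the grasp point (between the pads) lies 19 mm behind it; z points along the fingers, y is the direction in which the jaws open and shut (so a half turn about z gives the same grasp; the last joint's range is limited). The gripper opens to 85 mm and grips with 20 to 120 N. Pads are 22 mm wide; open, the fingers measure 114 mm over their backs; the gripper's body (76 mm by 85 mm) begins 54 mm behind the grasp point. The pads swing forward as they close: fully open they stand 13 mm farther back than shut.
Start: joints at [-1.337, 0.291, -0.153, 1.127, 0, 1.431], TCP at [0.191, -0.489, 0.231] pointing down, gripper open.
Joint ranges: [-2.52, 2.52], [-0.91, 1.74], [-1.3, 1.37], [-1.96, 2.02], [-1.52, 1.47], [-3.14, 3.14]. Speed limits (rad/s): [2.22, 2.22, 2.79, 3.14, 3.14, 3.14].

INTERFACE

Orientations are given as a unit quaternion [x, y, z, w].
In Python, from station import arm, cams gives the robot as it stands.
- The arm moves only by the tool send_rows, never from a script. Its argument "increments" is a list of rows, each an object of numbers: "tx", "ty", "tz": the shift along the tool's x, y, z in mm; "rx", "ry", "rz": the turn, a rotation vector about the tool's x, y, z in rad; "fingers": the opening, from 0 (shut) to 1 (fully open). In form: [{"tx": .., "ty": .., "tz": .., "rx": .., "ry": .., "rz": .., "fingers": ..}, ...]. A call has 1 to 8 rows; each row shifts and turns the commanded pose from where the row before left it, along the tool's axes as they then stand; what a row does not reach is not made up. A row lasts 1/10 s, in which the tool goes at most 50 mm and 8.59 degrees, less where a joint would pass 70% of its speed; a pose out of reach is approached as far as the arm can. A call with a gripper value outside its range is refused whole. The fingers move at their own pace and stop on an object; the grip force is fixed at half the most. Time passes only in rows, so rows that do not move let the fingers close. It gives the time, the measured TCP pose, the force and the opening at its end, in the units of the state.
- arm.observe(): the state, without advancing time (a new reading comes with each control period).
- cams.grab_frame(name): name is "scene" or "top"; returns (picture, depth): 400x640x3 uint8, blue, green, red; 400x640 float32, m along the optical axis (not along the pixel's ray), 0 where there is no reading.
- cams.camera_params(name): a dict with "fx", "fy", "cx", "cy" (pixels), "D" ([k1, k2, p1, p2, k3] as OpenCV has them; the pictures are not rectified), "cam_to_world" (4x4, takes a point from camera to world coordinates). Camera axes: x right, y down, z forward; pixel columns grow to the right and rows downward; lengths in m; the calibration is good to about 2 mm. A picture is of the moment at which its call begins. camera_params takes no time and is no camera call.
- arm.finish_job(): hands the job in, once; it reports no verdict.
The state is a dict: "time": time; "joint_positions": joint angles; "qvel": joint speeds; "effort": joint torques, N m; "tool_pos": TCP position; "ee_rot": TCP orientation; "wrist_force": force on the tool from outside, world axes, zero at the start; "torque": the same for the moment, N m; "opening": finger opening in m.
Only numpy, scipy, OpenCV 4.12 (cv2) and the standard library are available. Lean on these libraries where they do the work, as an engineer would, in place of code of your own. Each camera call takes 0.05 s, during which the arm holds its last target.

TASK

Gently push the loose wooden slat back along the clamp's bed until its whole long edge lies against the blue fence, then turn the crank clockwise until the orange pad meets the slat and snug it firmly by feel, about a quarter turn past first touch, without crushing the soft wood. Let go of everything with the slat held tight against the fence, and do not disturb the other things on the bench.

Things in the scene. Friction and masses are not known exactly. Their poses are not given: they have to be found in the camera images.
- clamp: Blue screw clamp bolted to the bench. Origin: on the bench straight below the upright screw axis; x points from the open front (robot side) to the fence and column at the back, y along the fence, z up. Column at x 34 to 64 mm; overhead arm from it to the screw at z 92 to 118 mm; both 34 mm wide (y). Pad and crank sit below and above the arm's end.
- clamp_bed: Light grey laminated bed the slat lies on, fixed to the clamp, same origin and axes as the clamp: x -95 to +25 mm, y -120 to +120 mm, top 25 mm above the bench.
- fence_face (a point): Middle of the top edge of the blue fence's front face: 25 mm behind the screw axis, 39 mm above the bench (14 mm above the bed). Axes as the clamp's. The fence runs 180 mm to either side (y) and is 8 mm thick.
- screw_top (a point): Point on the screw axis, at the top of the overhead arm, 118 mm above the bench; fixed. The orange rubber-faced pad (36 mm across, does not turn) starts 3 to 15 mm above the slat's top, differing each time. Cranking clockwise seen from above lowers pad, screw and crank 2 mm per radian: first touch after 1.5 to 7.5 rad. From touch: 1 rad to 45 N, 1.6 to 90 N, 2.6 to 145 N. Stays where left.
- crank_handle (a point): Middle of the crank's red upright handle: 20 mm across, 46 mm tall, spins freely on its pin, 50 mm from the screw axis; 177 to 189 mm above the bench at the start. x points out from the axis. Sideways force while turning: about 6.5 N free-running; 8, 10, 12 N at a clamping load of 45, 90 (firm), 145 N; 180 N crushes. At rest it reads less: some 1.5 N after a slow move, 4 N after a quick one.
- slat: Loose pine slat 50 mm wide (x) x 360 mm long (y) x 22 mm thick, 0.15 to 0.31 kg, lying on the bed under the raised pad; origin at the centre of its underside. Its long back edge starts 35 to 50 mm short of the fence (at its middle), skewed up to 9 degrees; against the fence its middle lies below the screw axis.
- pot_black: Black plant pot with seedling, 100 mm across, 85 mm tall, origin under its centre. To be left alone.
- pot_clay: Terracotta pot with seedling, 116 mm across, 90 mm tall, origin under its centre. To be left alone.
- watering_can: Small dark teal watering can, body 144 mm across, 165 mm tall, spout along its x. To be left alone.
- screw_tub: White open tub of screws, 80 mm across, 45 mm tall. To be left alone.
- hammer: Hammer lying on the bench, origin under it. To be left alone.
- offcut: Short pine offcut 50 x 130 x 22 mm lying on the bench. To be left alone.

How it is judged:
By the outcome, as a careful person would: the job done as asked, in the order asked, and still so for the second after the job is handed in, with the robot touching nothing.
It also fails if it takes over 64 s, if anything falls off the work surface, if the arm or the gripper's body presses on something with over 40 N, if the wrist force passes 120 N, or if a joint passes its speed limit or range.

## Working session

There is one attempt and no reset: what is moved stays moved. The work goes in short steps, Python scripts to look and compute and a tool call to move; the robot and the scene stay as the last step left them, time stands still between calls to the robot, and variables do not carry over. Pictures are saved under pics/ and viewed, and the job is handed in when it is done.

Besides the shell and the picture viewer there is one more tool, called after ">>>" as name([rows], argument=value, ...), one row to a line, values as JSON. send_rows: Moves the arm, as the interface text tells. Its arguments: {"type":"object","properties":{"increments":{"type":"array","items":{"type":"object","properties":{"tx":{"type":"number"},"ty":{"type":"number"},"tz":{"type":"number"},"rx":{"type":"number"},"ry":{"type":"number"},"rz":{"type":"number"},"fingers":{"type":"number"}}}}},"required":["increments"]}

```bash
ls; mkdir -p pics
python3 - <<'E'
from station import arm,cams
import cv2,json,numpy as np
print(arm.observe())
for n in("scene","top"):
    p,d=cams.grab_frame(n); cv2.imwrite(f"pics/{n}0.png",p); np.save(f"{n}0.npy",d)
    print(n,cams.camera_params(n))
E
```

```text
pics
{'time': 0.0, 'joint_positions': array([-1.33730747e+00,  2.91294930e-01, -1.54122765e-01,  1.12671317e+00,
       -2.49924219e-06,  1.43143713e+00]), 'qvel': array([ 0.00143009,  0.00068304,  0.00061323,  0.00031208,  0.00201776,
       -0.00021833]), 'effort': array([-1.46797989e-03, -5.37140930e+01,  3.31373763e+01,  1.59262918e-02,
       -3.20225918e-04, -6.20674882e-06]), 'tool_pos': array([ 0.1911115 , -0.48850326,  0.23072603]), 'ee_rot': array([ 9.82673090e-01,  1.85346034e-01, -3.26414243e-05, -6.66468697e-04]), 'wrist_force': array([ 0.62984587,  0.54577352, -1.13851804]), 'torque': array([0.02943644, 0.02112365, 0.00855403]), 'opening': 0.08553092349140237}
scene {'fx': 373.85437987306375, 'fy': 373.85437987306375, 'cx': 315.1862885460404, 'cy': 196.69731754111606, 'D': array([-0.07454292,  0.        ,  0.        ,  0.        ,  0.        ]), 'cam_to_world': array([[ 0.89282743,  0.26303258, -0.36561324,  0.99076145],
       [ 0.45021565, -0.54435239,  0.70780389, -1.02784855],
       [-0.01284695, -0.79655153, -0.60443413,  0.98450804],
       [ 0.        ,  0.        ,  0.        ,  1.        ]])}
top {'fx': 412.4320250692404, 'fy': 412.4320250692404, 'cx': 314.73038504659513, 'cy': 207.48303327970285, 'D': array([-0.02008583,  0.        ,  0.        ,  0.        ,  0.        ]), 'cam_to_world': array([[-0.00623696, -0.99725522,  0.07377755,  0.35989954],
       [-0.9999547 ,  0.00568932, -0.00763075, -0.0481476 ],
       [ 0.00719006, -0.0738218 , -0.99724553,  1.65808549],
       [ 0.        ,  0.        ,  0.        ,  1.        ]])}
```

View pics/scene0.png

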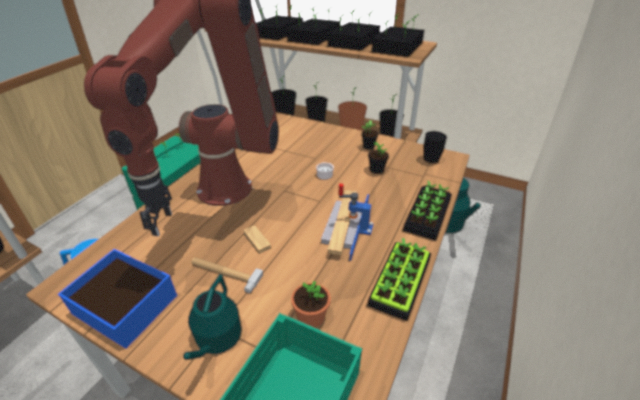

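View pics/top0.png

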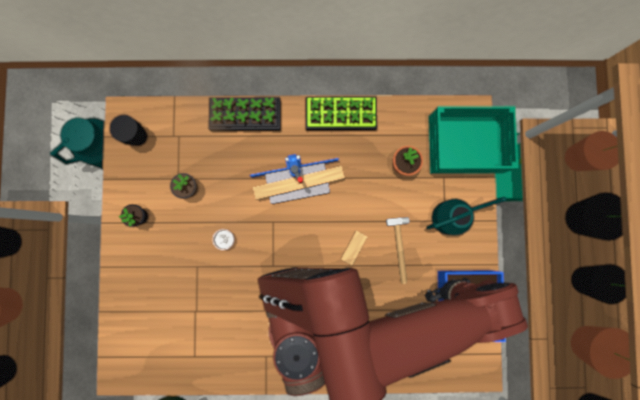

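Scene: clamp at about (350,225), with the red handle at (341,189). Top: fence runs from about (251,177) to (339,161), slat from (253,194) to (344,173), and the handle is near (300,180). Now I'll zoom in and measure.

```bash
cat > h.py <<'E'
import numpy as np,cv2
from station import arm,cams
def ray(n,uv):
    P=cams.camera_params(n);K=np.array([[P['fx'],0,P['cx']],[0,P['fy'],P['cy']],[0,0,1]])
    q=cv2.undistortPoints(np.asarray(uv,float).reshape(-1,1,2),K,P['D']).reshape(-1,2)
    T=np.array(P['cam_to_world']);d=np.c_[q,np.ones(len(q))]@T[:3,:3].T
    return T[:3,3],d
def onz(n,uv,z):
    o,d=ray(n,uv);return o+d*((z-o[2])/d[:,2])[:,None]
def bydepth(n,uv,dep):
    o,d=ray(n,uv);return o+d*np.asarray(dep).reshape(-1,1)
def pix(n,X):
    P=cams.camera_params(n);K=np.array([[P['fx'],0,P['cx']],[0,P['fy'],P['cy']],[0,0,1]])
    T=np.linalg.inv(P['cam_to_world'])
    r,_=cv2.Rodrigues(T[:3,:3]);return cv2.projectPoints(np.asarray(X,float).reshape(-1,1,3),r,T[:3,3],K,P['D'])[0].reshape(-1,2)
def tri(a,b):
    (o1,d1),(o2,d2)=ray("top",[a]),ray("scene",[b]);d1=d1[0];d2=d2[0]
    s=np.linalg.lstsq(np.c_[d1,-d2],o2-o1,rcond=None)[0]
    p,q=o1+s[0]*d1,o2+s[1]*d2;return (p+q)/2,np.linalg.norm(p-q)
E
python3 - <<'E'
import cv2
t=cv2.imread("pics/top0.png")[145:215,240:360];s=cv2.imread("pics/scene0.png")[170:270,300:400]
cv2.imwrite("pics/t0z.png",cv2.resize(t,None,fx=6,fy=6,interpolation=cv2.INTER_CUBIC));cv2.imwrite("pics/s0z.png",cv2.resize(s,None,fx=6,fy=6,interpolation=cv2.INTER_CUBIC))
E
```

```text
(no output)
```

View pics/t0z.png

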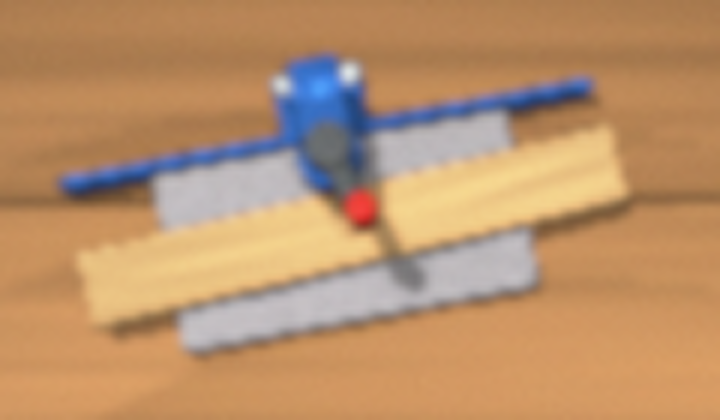

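View pics/s0z.png

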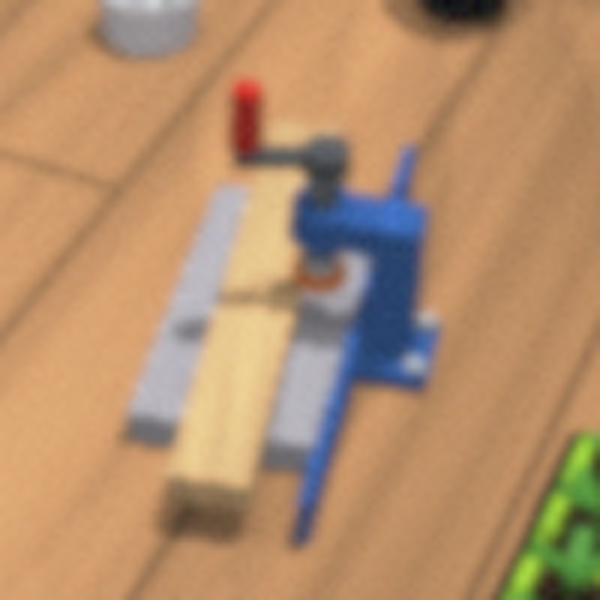

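```bash
cat > meas.py <<'E'
from h import *
import sys
def slat(img,z=0.047):
    hsv=cv2.cvtColor(img,cv2.COLOR_BGR2HSV)
    m=cv2.inRange(hsv,(14,60,170),(30,150,255)); 
    r=np.zeros_like(m); r[145:215,240:360]=m[145:215,240:360]
    return r
if __name__=="__main__":
    t=cv2.imread("pics/top0.png");s=cv2.imread("pics/scene0.png")
    hsv=cv2.cvtColor(t,cv2.COLOR_BGR2HSV)
    for p in [(300,185),(265,190),(335,174),(255,215),(320,205),(260,165)]: print(p,hsv[p[1],p[0]])
    b=cv2.inRange(hsv,(100,140,60),(125,255,255)); c=np.zeros_like(b); c[150:190,245:345]=b[150:190,245:345]
    v,u=np.nonzero(c); 
    k=(u<285)|(u>305)
    X=onz("top",np.c_[u,v][k],0.039)
    print("blue n",k.sum()); 
    vx,vy,x0,y0=cv2.fitLine(X[:,:2].astype(np.float32),cv2.DIST_HUBER,0,.01,.01).ravel()
    dr=np.array([vx,vy]);dr*=np.sign(dr[1]);tt=(X[:,:2]-[x0,y0])@dr
    mid=np.array([x0,y0])+dr*(tt.min()+tt.max())/2
    print("fence dir",dr,"len",np.ptp(tt),"mid",mid, "yaw",np.arctan2(-dr[0],dr[1]))
    for n,im in(("top",t),("scene",s)):
        h=cv2.cvtColor(im,cv2.COLOR_BGR2HSV)
        r=cv2.inRange(h,(0,170,130),(6,255,255))|cv2.inRange(h,(174,170,130),(180,255,255))
        q=np.zeros_like(r); sl=(slice(150,215),slice(250,345)) if n=="top" else (slice(170,210),slice(325,360))
        q[sl]=r[sl]; v,u=np.nonzero(q); print(n,"red",len(u),u.mean(),v.mean(),u.min(),u.max(),v.min(),v.max())
E
python3 meas.py
```

```text
(300, 185) [ 20 109 240]
(265, 190) [ 19 112 237]
(335, 174) [ 19 114 235]
(255, 215) [ 14 137 190]
(320, 205) [ 14 138 211]
(260, 165) [ 14 135 180]
blue n 60
fence dir [-0.18513528  0.98271304] len 0.3396986922417151 mid [0.64016979 0.02050091] yaw 0.18620953
top red 23 299.82608695652175 179.30434782608697 297 302 177 182
scene red 32 340.5 188.15625 339 342 184 193
```

Run:
```python
from h import *
t=cv2.imread("pics/top0.png");s=cv2.imread("pics/scene0.png")
z=lambda p,o:(np.array(p)+.5)/6-.5+o
E=onz("top",[z((60,185),(240,145)),z((594,87),(240,145))],0.039);print("fence ends",E,np.linalg.norm(E[0]-E[1]))
mid=E.mean(0);dr=(E[0]-E[1])[:2];dr/=np.linalg.norm(dr);print(dr);nx=np.array([dr[1],-dr[0]]);print("nx",nx)
axis=mid[:2]-nx*0.029;print("axis from fence",axis)
hub=tri(z((326,143),(240,145)),z((326,155),(300,170)));print("hub",hub)
bed=onz("top",[z(p,(240,145)) for p in [(155,180),(510,112),(540,285),(195,352)]],0.025);print("bed",bed,(bed[2]+bed[3])/2)
bf=(bed[2]+bed[3])[:2]/2; print("axis from bed front",bf+nx*.095)
h=tri(z((361,207),(240,145)),z((247,88),(300,170)));print("handle top",h)
for zz in (.2,.206,.212): print(onz("top",[z((361,207),(240,145))],zz))
S=onz("top",[z(p,(240,145)) for p in [(80,253),(612,128),(628,193),(100,328)]],0.047);print("slat",S,S.mean(0))
sd=(S[0]-S[1])[:2];sd/=np.linalg.norm(sd);print("slat dir",sd,np.degrees(np.arctan2(-sd[0],sd[1])),np.degrees(np.arctan2(-dr[0],dr[1])))
T=np.eye(2);
for p in S: print("slat corner in clamp",(p[:2]-axis)@nx,(p[:2]-axis)@dr)
print("handle in clamp",(h[0][:2]-axis)@nx,(h[0][:2]-axis)@dr)
```

```text
fence ends [[ 0.60839281  0.19647755  0.039     ]
 [ 0.6720083  -0.15653428  0.039     ]] 0.35869804232970925
[-0.1773511   0.98414765]
nx [0.98414765 0.1773511 ]
axis from fence [0.61166027 0.01482845]
hub (array([0.61452245, 0.01539136, 0.15355719]), np.float64(0.0031117188101604486))
bed [[ 0.61354538  0.13541566  0.025     ]
 [ 0.65808405 -0.1012033   0.025     ]
 [ 0.5418811  -0.12018481  0.025     ]
 [ 0.49854084  0.1086257   0.025     ]] [ 0.52021097 -0.00577956  0.025     ]
axis from bed front [0.61370499 0.0110688 ]
handle top (array([ 0.56856385, -0.00689291,  0.20386885]), np.float64(0.0009212162359897442))
[[ 0.56953137 -0.00656536  0.2       ]]
[[ 0.56866874 -0.00673647  0.206     ]]
[[ 0.56780611 -0.00690758  0.212     ]]
slat [[ 0.56216617  0.18191115  0.047     ]
 [ 0.64309949 -0.16756039  0.047     ]
 [ 0.59989601 -0.17759211  0.047     ]
 [ 0.51276306  0.16859715  0.047     ]] [0.57948118 0.00133895 0.047     ]
slat dir [-0.22561653  0.97421619] 13.03913481749491 10.215506455424055
slat corner in clamp -0.019077209587068787 0.17321187667758642
slat corner in clamp -0.0014060290920064182 -0.1850733270533986
slat corner in clamp -0.045703767706684724 -0.18728383341639768
slat corner in clamp -0.07005840911146441 0.16887062900221736
handle in clamp -0.04626554859862037 -0.013733825497549094
```

```bash
cat >> h.py <<'E'
from scipy.spatial.transform import Rotation as R
YAW=0.184; NX=np.array([np.cos(YAW),np.sin(YAW),0]); NY=np.array([-np.sin(YAW),np.cos(YAW),0]); AX=np.array([0.6135,0.0140,0])
def C(x,y,z): return AX+NX*x+NY*y+np.array([0,0,z])
def toC(p): d=np.asarray(p)-AX; return np.array([d@NX,d@NY,d[2]])
def rot(theta,flip=False):
    y=NY; z=np.sin(theta)*NX-np.cos(theta)*np.array([0,0,1.]); x=np.cross(y,z)
    return R.from_matrix(np.c_[x,y,z])
def rel(p,Rt,s=None):
    s=s or arm.observe(); R0=R.from_quat(s['ee_rot'])
    return R0.inv().apply(np.asarray(p)-s['tool_pos'])*1000, (R0.inv()*Rt).as_rotvec()
E
python3 - <<'E'
from h import *
d=np.load("top0.npy")
def med(u,v,r=1):
    a=d[v-r:v+r+1,u-r:u+r+1]; return a
for n,u,v in [("handle",300,179),("hub",294,168),("armtop",293,160),("bed",270,177),("slat",275,188),("bench",260,165),("canTop",453,205),("can",453,217)]:
    dep=np.median(med(u,v)); print(n,dep,bydepth("top",[(u,v)],[dep])[0], np.ptp(med(u,v)))
# pointing down, flipped
p=C(-.13,-.007,.25); print("wp",p)
s=arm.observe(); R0=R.from_quat(s['ee_rot']); print(R0.as_matrix().round(3)); print(rel(p,rot(0),s))
E
```

```text
handle 1.4625452 [ 0.56886844 -0.00764253  0.20665052] 0.009803534
hub 1.5076423 [0.61557006 0.01532077 0.16470819] 0.014251232
armtop 1.556286 [0.6539701  0.020978   0.11872772] 0.009535551
bed 1.6452196 [0.60370022 0.11709237 0.02509401] 0.015125155
slat 1.6203376 [0.55676915 0.09517177 0.0467404 ] 0.012275815
bench 1.6713353 [0.65637341 0.16002357 0.00247443] 0.015326858
canTop 1.5255096 [ 0.47843076 -0.57241406  0.141143  ] 0.0215559
can 1.5031512 [ 0.43297877 -0.56448592  0.16013991] 0.030676365
wp [ 0.48697518 -0.01666709  0.25      ]
[[ 0.931  0.364 -0.   ]
 [ 0.364 -0.931  0.001]
 [ 0.    -0.001 -1.   ]]
(array([ 447.37946034, -331.75064971,  -18.73190101]), array([ 1.59399435e-04, -1.67358557e-03, -2.95277499e+00]))
```

>>> send_rows([
  {"rz":-0.147,"fingers":1},
  {"rz":-0.147},
  {"rz":-0.147},
  {"rz":-0.147},
  {"rz":-0.147},
  {"rz":-0.147},
  {"rz":-0.147},
  {"rz":-0.147},
])

```text
schema error: expected keys tx, ty, tz, rx, ry, rz, fingers
```

>>> send_rows([
  {"rz":-0.147},
  {"rz":-0.147},
  {"rz":-0.147},
  {"rz":-0.147},
  {"rz":-0.147},
  {"rz":-0.147},
  {"rz":-0.147},
  {"rz":-0.147},
])

```text
schema error: expected keys tx, ty, tz, rx, ry, rz, fingers
```

>>> send_rows([
  {"rz":-0.147},
  {"rz":-0.147},
  {"rz":-0.147},
  {"rz":-0.147},
])

```text
schema error: expected keys tx, ty, tz, rx, ry, rz, fingers
```

Run:
```python
from h import *
s=arm.observe();print(s['time'],s['joint_positions'],s['tool_pos'])
print(rel(C(-.13,-.007,.25),rot(0),s))
```

```text
0.1 [-1.33727614e+00  2.91213860e-01 -1.54028553e-01  1.12668612e+00
  5.67362965e-05  1.43149926e+00] [ 0.19116162 -0.48856071  0.23080329]
(array([ 447.37946034, -331.75064971,  -18.73190101]), array([ 1.59399435e-04, -1.67358557e-03, -2.95277499e+00]))
```

Run:
```python
from h import *
s=arm.observe();R0=R.from_quat(s['ee_rot']);t,r=rel(C(-.13,-.007,.25),rot(0),s);n=20
for i in range(n):
    v=R.from_rotvec(r*i/n).inv().apply(t/n);print(i,v.round(0))
```

```text
0 [ 22. -17.  -1.]
1 [ 25. -13.  -1.]
2 [26. -9. -1.]
3 [27. -5. -1.]
4 [28. -1. -1.]
5 [28.  3. -1.]
6 [27.  7. -1.]
7 [26. 11. -1.]
8 [24. 14. -1.]
9 [21. 18. -1.]
10 [19. 21. -1.]
11 [15. 23. -1.]
12 [12. 25. -1.]
13 [ 8. 27. -1.]
14 [ 4. 28. -1.]
15 [-0. 28. -1.]
16 [-4. 28. -1.]
17 [-8. 27. -1.]
18 [-12.  25.  -1.]
19 [-16.  23.  -1.]
```

>>> send_rows([
  {"tx":22,"ty":-17,"tz":-1,"rx":0,"ry":0,"rz":-0.147,"fingers":1},
  {"tx":25,"ty":-13,"tz":-1,"rx":0,"ry":0,"rz":-0.147,"fingers":1},
  {"tx":26,"ty":-9,"tz":-1,"rx":0,"ry":0,"rz":-0.147,"fingers":1},
  {"tx":27,"ty":-5,"tz":-1,"rx":0,"ry":0,"rz":-0.147,"fingers":1},
  {"tx":28,"ty":-1,"tz":-1,"rx":0,"ry":0,"rz":-0.147,"fingers":1},
  {"tx":28,"ty":3,"tz":-1,"rx":0,"ry":0,"rz":-0.147,"fingers":1},
  {"tx":27,"ty":7,"tz":-1,"rx":0,"ry":0,"rz":-0.147,"fingers":1},
  {"tx":26,"ty":11,"tz":-1,"rx":0,"ry":0,"rz":-0.147,"fingers":1},
])

```text
time: 0.9
tool_pos: [0.3115, -0.2995, 0.2392]
ee_rot: [0.713, 0.701, 0.0, -0.0]
wrist_force: [-0.8, -0.5, -0.6]
opening: 0.0851
```

>>> send_rows([
  {"tx":24,"ty":14,"tz":-1,"rx":0,"ry":0,"rz":-0.147,"fingers":1},
  {"tx":21,"ty":18,"tz":-1,"rx":0,"ry":0,"rz":-0.147,"fingers":1},
  {"tx":19,"ty":21,"tz":-1,"rx":0,"ry":0,"rz":-0.147,"fingers":1},
  {"tx":15,"ty":23,"tz":-1,"rx":0,"ry":0,"rz":-0.147,"fingers":1},
  {"tx":12,"ty":25,"tz":-1,"rx":0,"ry":0,"rz":-0.147,"fingers":1},
  {"tx":8,"ty":27,"tz":-1,"rx":0,"ry":0,"rz":-0.147,"fingers":1},
  {"tx":4,"ty":28,"tz":-1,"rx":0,"ry":0,"rz":-0.147,"fingers":1},
  {"tx":0,"ty":28,"tz":-1,"rx":0,"ry":0,"rz":-0.147,"fingers":1},
])

```text
time: 1.7
tool_pos: [0.4314, -0.111, 0.2472]
ee_rot: [0.204, 0.979, 0.0, -0.0]
wrist_force: [0.1, -0.6, 0.3]
opening: 0.0852
```

Run:
```python
from h import *
s=arm.observe();print(s['time'],s['joint_positions'],s['tool_pos'])
print(rel(C(-.13,-.007,.25),rot(0),s))
```

```text
1.7 [-4.16270108e-01  1.30201599e-01 -3.17166786e-01  1.12384596e+00
  4.48283115e-05 -5.54779643e-03] [ 0.43138906 -0.11099724  0.2471584 ]
(array([-13.29862622, 108.67905702,  -2.84203639]), array([ 1.69975482e-04, -3.91357444e-04, -5.94722312e-01]))
```

>>> send_rows([
  {"tx":-4,"ty":28,"tz":0,"rx":0,"ry":0,"rz":-0.148,"fingers":1},
  {"tx":-8,"ty":27,"tz":0,"rx":0,"ry":0,"rz":-0.149,"fingers":1},
  {"tx":-12,"ty":25,"tz":0,"rx":0,"ry":0,"rz":-0.149,"fingers":1},
  {"tx":-16,"ty":23,"tz":0,"rx":0,"ry":0,"rz":-0.149,"fingers":1},
])

```text
time: 2.1
tool_pos: [0.4914, -0.0163, 0.2471]
ee_rot: [-0.092, 0.996, 0.0, -0.0]
wrist_force: [0.2, -0.3, 0.8]
opening: 0.0854
```

>>> send_rows([
  {"tx":0,"ty":0,"tz":10,"rx":0,"ry":-0.149,"rz":0,"fingers":1},
  {"tx":0,"ty":0,"tz":10,"rx":0,"ry":-0.149,"rz":0,"fingers":1},
  {"tx":0,"ty":0,"tz":10,"rx":0,"ry":-0.149,"rz":0,"fingers":1},
  {"tx":0,"ty":0,"tz":10,"rx":0,"ry":-0.149,"rz":0,"fingers":1},
  {"tx":0,"ty":0,"tz":10,"rx":0,"ry":-0.149,"rz":0,"fingers":1},
])

```text
time: 2.6
tool_pos: [0.504, -0.015, 0.2017]
ee_rot: [-0.083, 0.933, 0.031, 0.347]
wrist_force: [1.6, -0.5, -0.8]
opening: 0.0851
```

Run:
```python
from h import *
s=arm.observe();print(s['time'],s['joint_positions'],toC(s['tool_pos']))
print(rel(C(-.09,-.007,.08),rot(.75),s))
print(rel(C(-.09,-.007,.027),rot(.75),s))
```

```text
2.6 [-0.42140336 -0.13832557 -1.01763447  0.07176211  0.37803069 -0.47645291] [-0.11294422 -0.00846536  0.20173369]
(array([ 62.25371855,   1.53687014, 107.09709315]), array([-0.00380172, -0.03724051, -0.00515579]))
(array([ 96.91159921,   1.5043256 , 147.1948518 ]), array([-0.00380172, -0.03724051, -0.00515579]))
```

>>> send_rows([
  {"tx":15,"ty":0.5,"tz":26,"rx":0,"ry":0,"rz":0,"fingers":1},
  {"tx":15,"ty":0.5,"tz":26,"rx":0,"ry":0,"rz":0,"fingers":1},
  {"tx":15,"ty":0.5,"tz":26,"rx":0,"ry":0,"rz":0,"fingers":1},
  {"tx":15,"ty":0,"tz":26,"rx":0,"ry":0,"rz":0,"fingers":1},
  {"tx":0,"ty":0,"tz":0,"rx":0,"ry":0,"rz":0,"fingers":1},
])

```text
time: 3.1
tool_pos: [0.5237, -0.0089, 0.0788]
ee_rot: [-0.082, 0.936, 0.033, 0.341]
wrist_force: [-1.3, 0.2, -0.2]
opening: 0.0853
```

Run:
```python
from h import *
s=arm.observe();print(s['time'],s['joint_positions'],toC(s['tool_pos']))
print(rel(C(-.09,-.007,.027),rot(.75),s))
p,d=cams.grab_frame("scene");cv2.imwrite("pics/s1z.png",cv2.resize(p[150:280,250:400],None,fx=4,fy=4,interpolation=cv2.INTER_CUBIC))
```

```text
3.1 [-0.37527438  0.23620736 -1.16253469 -0.44728509  0.34882672 -0.43751208] [-0.09243473 -0.00614127  0.07878901]
(array([31.46750964, -1.1602957 , 41.19728313]), array([ 4.01901549e-05, -5.05917953e-02, -9.22881015e-03]))
```

View pics/s1z.png

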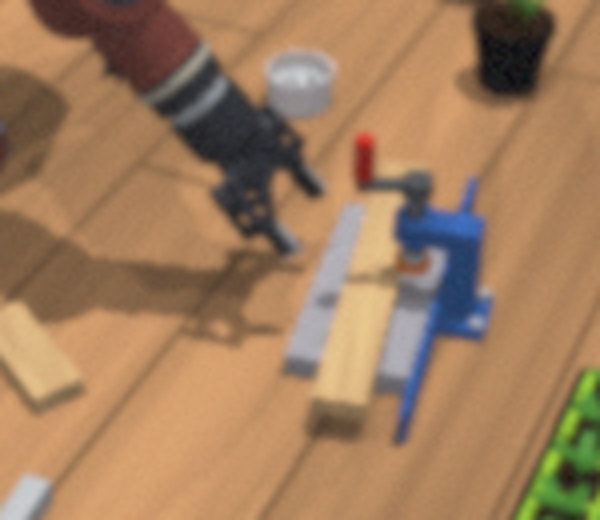

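>>> send_rows([
  {"tx":10,"ty":0,"tz":13,"rx":0,"ry":0,"rz":-0.009,"fingers":1},
  {"tx":10,"ty":0,"tz":13,"rx":0,"ry":0,"rz":0,"fingers":1},
  {"tx":9,"ty":0,"tz":11,"rx":0,"ry":0,"rz":0,"fingers":1},
  {"tx":0,"ty":0,"tz":0,"rx":0,"ry":0,"rz":0,"fingers":1},
])

```text
time: 3.55
tool_pos: [0.5284, -0.0099, 0.037]
ee_rot: [-0.087, 0.934, 0.03, 0.345]
wrist_force: [1.1, -0.5, -0.7]
opening: 0.0858
```

Run:
```python
from h import *
s=arm.observe();print(s['time'],s['joint_positions'],toC(s['tool_pos']),s['wrist_force'])
print(rel(C(-.075,-.007,.029),rot(.70),s),rel(C(-.025,-.007,.029),rot(.70),s))
```

```text
3.55 [-0.37273658  0.40135212 -1.20326989 -0.66287391  0.34752633 -0.4442127 ] [-0.08803463 -0.0078793   0.03695158] [ 1.10612194 -0.45635716 -0.7281124 ]
(array([-4.74655984,  0.91247005, 14.50999517]), array([-0.0031903 ,  0.00708985,  0.00272488])) (array([-42.75933833,   0.91177092,  46.99120006]), array([-0.0031903 ,  0.00708985,  0.00272488]))
```

>>> send_rows([
  {"tx":-2,"ty":0.5,"tz":7,"rx":0,"ry":0,"rz":0,"fingers":1},
  {"tx":-3,"ty":0.5,"tz":7.5,"rx":0,"ry":0,"rz":0,"fingers":1},
  {"tx":-3.8,"ty":0,"tz":3.2,"rx":0,"ry":0,"rz":0,"fingers":1},
  {"tx":-3.8,"ty":0,"tz":3.2,"rx":0,"ry":0,"rz":0,"fingers":1},
  {"tx":-3.8,"ty":0,"tz":3.2,"rx":0,"ry":0,"rz":0,"fingers":1},
  {"tx":-3.8,"ty":0,"tz":3.2,"rx":0,"ry":0,"rz":0,"fingers":1},
])

```text
time: 4.15
tool_pos: [0.5609, -0.0024, 0.029]
ee_rot: [-0.087, 0.934, 0.03, 0.345]
wrist_force: [-2.1, -0.7, 1.2]
opening: 0.0855
```

Run:
```python
from h import *
s=arm.observe();print(s['time'],s['joint_positions'],toC(s['tool_pos']),s['wrist_force'])
print(rel(C(-.025,-.007,.029),rot(.70),s))
p,d=cams.grab_frame("scene");cv2.imwrite("pics/s2z.png",cv2.resize(p[150:280,250:400],None,fx=4,fy=4,interpolation=cv2.INTER_CUBIC))
p,d=cams.grab_frame("top");cv2.imwrite("pics/t2z.png",cv2.resize(p[145:215,240:360],None,fx=6,fy=6,interpolation=cv2.INTER_CUBIC))
```

```text
4.15 [-0.31885021  0.44937425 -1.1335524  -0.65592953  0.3157604  -0.3986073 ] [-0.05468653 -0.00655282  0.02899836] [-2.08662864 -0.6850714   1.21282038]
(array([-22.56995335,  -0.45742906,  19.28414067]), array([-0.00288024,  0.0070458 ,  0.00289599]))
```

View pics/s2z.png

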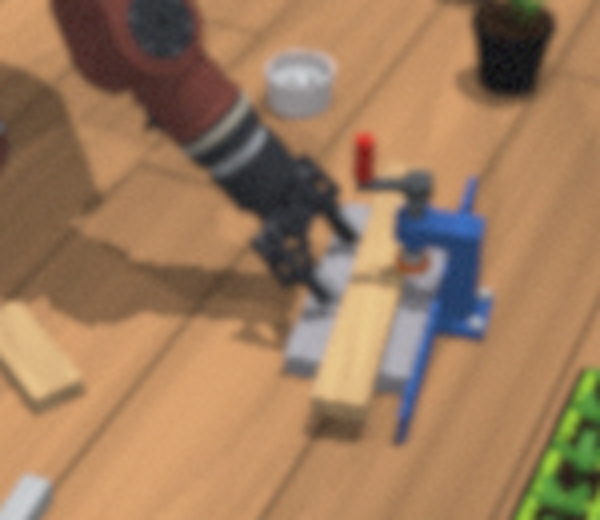

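View pics/t2z.png

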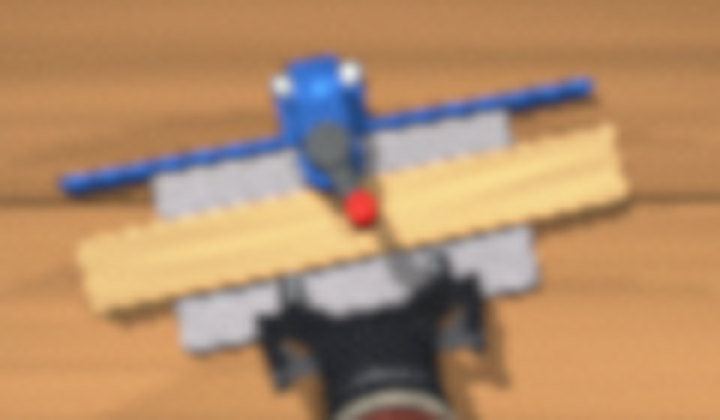

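The slat is already turning into line: its left end moved from (80,253) to (80,245) in the top zoom, with fingertips at (290,285) and (437,258). Continuing slowly.

>>> send_rows([
  {"tx":-3,"ty":0,"tz":2.6,"rx":0,"ry":0,"rz":0,"fingers":1},
  {"tx":-3,"ty":0,"tz":2.6,"rx":0,"ry":0,"rz":0,"fingers":1},
  {"tx":-3,"ty":0,"tz":2.6,"rx":0,"ry":0,"rz":0,"fingers":1},
  {"tx":-3,"ty":0,"tz":2.6,"rx":0,"ry":0,"rz":0,"fingers":1},
  {"tx":-3,"ty":0,"tz":2.6,"rx":0,"ry":0,"rz":0,"fingers":1},
  {"tx":-3,"ty":0,"tz":2.6,"rx":0,"ry":0,"rz":0,"fingers":1},
])

```text
time: 4.85
tool_pos: [0.5844, 0.0017, 0.0287]
ee_rot: [-0.087, 0.934, 0.03, 0.345]
wrist_force: [-1.0, 0.6, 0.7]
opening: 0.0853
```

Run:
```python
from h import *
s=arm.observe();print(s['time'],toC(s['tool_pos']),s['wrist_force'])
p,d=cams.grab_frame("top");cv2.imwrite("pics/t3z.png",cv2.resize(p[145:215,240:360],None,fx=6,fy=6,interpolation=cv2.INTER_CUBIC))
```

```text
4.85 [-0.03086428 -0.00677177  0.02868437] [-0.96285098  0.57146568  0.65861868]
```

View pics/t3z.png

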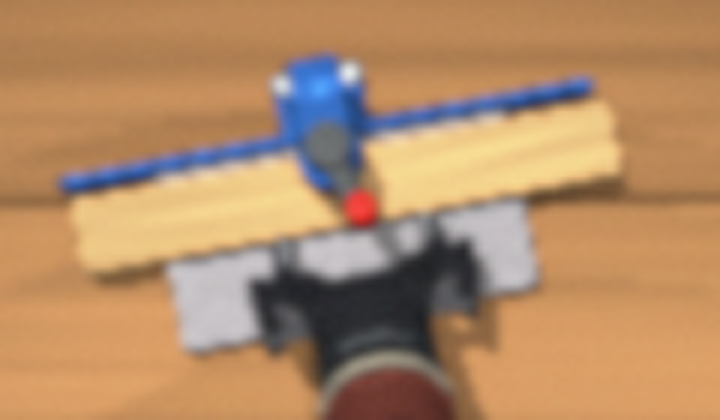

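The slat (left edge at (75,200), right at (612,100)) is nearly parallel to the fence with a few mm to go. Closing in with small steps.

>>> send_rows([
  {"tx":-1.5,"ty":0,"tz":1.3,"rx":0,"ry":0,"rz":0,"fingers":1},
  {"tx":-1.5,"ty":0,"tz":1.3,"rx":0,"ry":0,"rz":0,"fingers":1},
  {"tx":-0.8,"ty":0,"tz":0.6,"rx":0,"ry":0,"rz":0,"fingers":1},
])

```text
time: 5.2
tool_pos: [0.5891, 0.0026, 0.0288]
ee_rot: [-0.087, 0.934, 0.03, 0.345]
wrist_force: [-1.6, -0.3, 0.4]
opening: 0.0853
```

>>> send_rows([
  {"tx":-0.8,"ty":0,"tz":0.6,"rx":0,"ry":0,"rz":0,"fingers":1},
  {"tx":-0.8,"ty":0,"tz":0.6,"rx":0,"ry":0,"rz":0,"fingers":1},
])

```text
time: 5.4
tool_pos: [0.5909, 0.0029, 0.0288]
ee_rot: [-0.087, 0.934, 0.03, 0.345]
wrist_force: [-1.6, 0.2, -0.7]
opening: 0.0857
```

>>> send_rows([
  {"tx":-0.8,"ty":0,"tz":0.6,"rx":0,"ry":0,"rz":0,"fingers":1},
  {"tx":-0.4,"ty":0,"tz":0.3,"rx":0,"ry":0,"rz":0,"fingers":1},
])

```text
time: 5.6
tool_pos: [0.5924, 0.0032, 0.0289]
ee_rot: [-0.087, 0.934, 0.03, 0.345]
wrist_force: [-0.2, -0.2, -0.4]
opening: 0.0853
```

Run:
```python
from h import *
s=arm.observe();print(s['time'],toC(s['tool_pos']),s['wrist_force'],s['torque'])
p,d=cams.grab_frame("top");cv2.imwrite("pics/t4z.png",cv2.resize(p[145:215,240:360],None,fx=6,fy=6,interpolation=cv2.INTER_CUBIC))
```

```text
5.6 [-0.02270996 -0.0067342   0.02889949] [-0.18251101 -0.20859441 -0.39249617] [-0.17209174  0.8177269  -0.00341115]
```

View pics/t4z.png

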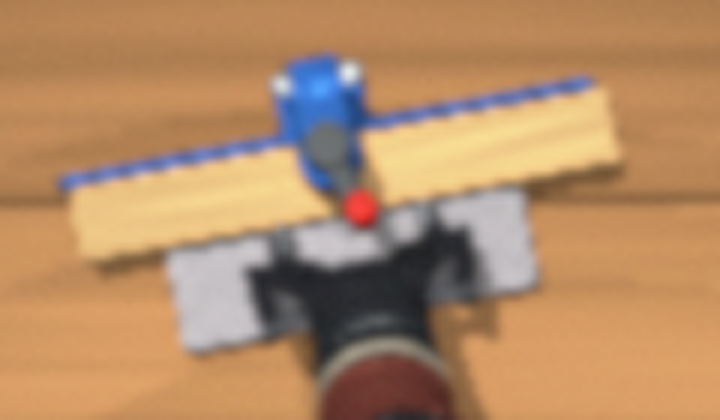

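>>> send_rows([
  {"tx":-0.6,"ty":0,"tz":0.5,"rx":0,"ry":0,"rz":0,"fingers":1},
  {"tx":-0.6,"ty":0,"tz":0.5,"rx":0,"ry":0,"rz":0,"fingers":1},
])

```text
time: 5.85
tool_pos: [0.5939, 0.0035, 0.0289]
ee_rot: [-0.087, 0.934, 0.03, 0.345]
wrist_force: [-1.5, -0.3, -0.9]
opening: 0.0853
```

>>> send_rows([
  {"tx":-0.6,"ty":0,"tz":0.5,"rx":0,"ry":0,"rz":0,"fingers":1},
  {"tx":0,"ty":0,"tz":0,"rx":0,"ry":0,"rz":0,"fingers":1},
])

```text
time: 6.05
tool_pos: [0.5944, 0.0036, 0.0288]
ee_rot: [-0.087, 0.934, 0.03, 0.345]
wrist_force: [-3.2, -2.5, 1.6]
opening: 0.0855
```

>>> send_rows([
  {"tx":-0.4,"ty":0,"tz":0.3,"rx":0,"ry":0,"rz":0,"fingers":1},
  {"tx":0,"ty":0,"tz":0,"rx":0,"ry":0,"rz":0,"fingers":1},
])

```text
time: 6.25
tool_pos: [0.5945, 0.0036, 0.0288]
ee_rot: [-0.087, 0.934, 0.03, 0.344]
wrist_force: [-7.2, -3.3, 3.7]
opening: 0.0856
```

>>> send_rows([
  {"tx":-0.4,"ty":0,"tz":0.3,"rx":0,"ry":0,"rz":0,"fingers":1},
  {"tx":0,"ty":0,"tz":0,"rx":0,"ry":0,"rz":0,"fingers":1},
])

```text
time: 6.45
tool_pos: [0.5945, 0.0037, 0.0286]
ee_rot: [-0.087, 0.934, 0.03, 0.344]
wrist_force: [-11.1, -4.5, 7.3]
opening: 0.0855
```

Run:
```python
from h import *
s=arm.observe();print(s['time'],toC(s['tool_pos']),s['wrist_force'],s['torque'])
p,d=cams.grab_frame("top");cv2.imwrite("pics/t5z.png",cv2.resize(p[145:215,240:360],None,fx=6,fy=6,interpolation=cv2.INTER_CUBIC))
p,d=cams.grab_frame("scene");cv2.imwrite("pics/s5z.png",cv2.resize(p[180:280,300:400],None,fx=6,fy=6,interpolation=cv2.INTER_CUBIC))
```

```text
6.45 [-0.02057917 -0.00669638  0.0286192 ] [-11.06072701  -4.52134812   7.30335079] [-0.39073424  1.29423081  0.00202416]
```

View pics/t5z.png

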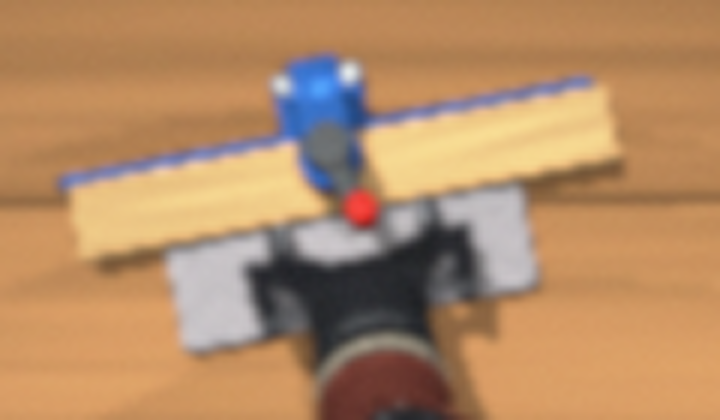

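View pics/s5z.png

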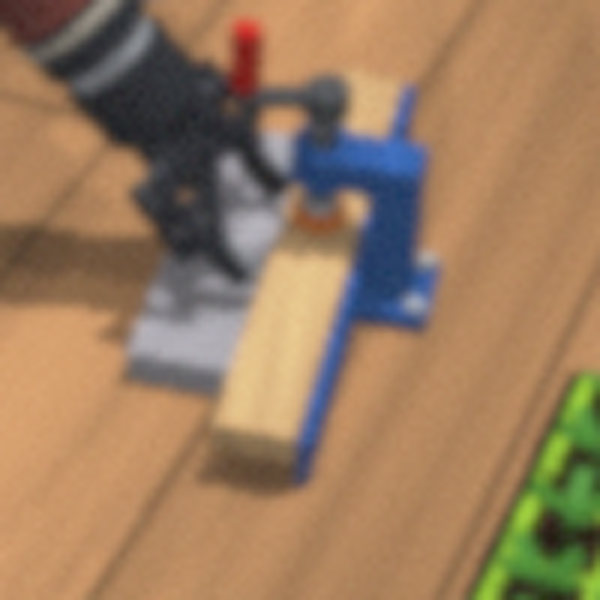

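The slat is flush on both views: the blue strip has even width from (60,183) to (592,82) in top, and there is no gap in the scene view. Retracting.

>>> send_rows([
  {"tx":4,"ty":0,"tz":-3,"rx":0,"ry":0,"rz":0,"fingers":1},
  {"tx":12,"ty":0,"tz":-10,"rx":0,"ry":0,"rz":0,"fingers":1},
  {"tx":23,"ty":0,"tz":-19,"rx":0,"ry":0,"rz":0,"fingers":1},
  {"tx":23,"ty":0,"tz":-19,"rx":0,"ry":0,"rz":0,"fingers":1},
  {"tx":-6,"ty":0,"tz":-40,"rx":0,"ry":0,"rz":0,"fingers":1},
  {"tx":-15,"ty":0,"tz":-40,"rx":0,"ry":0,"rz":0,"fingers":1},
  {"tx":-25,"ty":0,"tz":-40,"rx":0,"ry":0,"rz":0,"fingers":1},
  {"tx":-25,"ty":0,"tz":-40,"rx":0,"ry":0,"rz":0,"fingers":1},
])

```text
time: 7.35
tool_pos: [0.4706, -0.0191, 0.185]
ee_rot: [-0.087, 0.934, 0.03, 0.345]
wrist_force: [0.5, -1.0, -0.1]
opening: 0.0855
```

Run:
```python
from h import *
s=arm.observe();print(s['time'],s['joint_positions'],toC(s['tool_pos']),s['wrist_force'])
p,d=cams.grab_frame("top");cv2.imwrite("pics/t6z.png",cv2.resize(p[145:215,240:360],None,fx=6,fy=6,interpolation=cv2.INTER_CUBIC))
# handle target
h=np.array([.5688,-.0072,.26]);print(toC(h))
print(rel(h,rot(0),s),rel(C(-.12,-.01,.27),rot(0),s))
```

```text
7.35 [-0.48551689 -0.17632557 -1.09219865  0.0633721   0.41219791 -0.54338679] [-0.1465404  -0.00642141  0.18498683] [ 0.47380389 -0.98241607 -0.13813863]
[-0.04782428 -0.01266367  0.26      ]
(array([-123.7691146 ,   -6.49367988,    7.06057134]), array([-0.00360939,  0.70662499,  0.00106285])) (array([-75.37387646,  -3.88458423, -47.41441049]), array([-0.00360939,  0.70662499,  0.00106285]))
```

View pics/t6z.png

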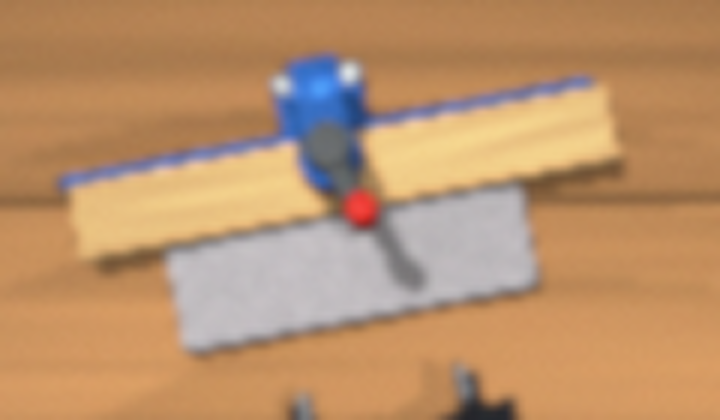

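>>> send_rows([
  {"tx":-37,"ty":-2,"tz":-24,"rx":0,"ry":0,"rz":0,"fingers":1},
  {"tx":-37,"ty":-2,"tz":-24,"rx":0,"ry":0,"rz":0,"fingers":1},
  {"tx":0,"ty":0,"tz":0,"rx":0,"ry":0.142,"rz":0,"fingers":1},
  {"tx":0,"ty":0,"tz":0,"rx":0,"ry":0.142,"rz":0,"fingers":1},
  {"tx":0,"ty":0,"tz":0,"rx":0,"ry":0.142,"rz":0,"fingers":1},
  {"tx":0,"ty":0,"tz":0,"rx":0,"ry":0.142,"rz":0,"fingers":1},
  {"tx":0,"ty":0,"tz":0,"rx":0,"ry":0.142,"rz":0,"fingers":1},
  {"tx":0,"ty":0,"tz":0,"rx":0,"ry":0,"rz":0,"fingers":1},
])

```text
time: 8.2
tool_pos: [0.4996, -0.0181, 0.2655]
ee_rot: [-0.093, 0.996, -0.002, -0.005]
wrist_force: [0.9, 0.5, -0.0]
opening: 0.0854
```

```bash
sed -i 's/0.6135,0.0140,0/0.614,0.0145,0/' h.py
python3 - <<'E'
from h import *
s=arm.observe();print(s['time'],s['joint_positions'],toC(s['tool_pos']),s['wrist_force'])
h=np.array([.5688,-.0072,.235]);print(toC(h))
print(rel(h,rot(0),s))
E
```

```text
8.2 [-0.17849275  0.23365207 -0.13983717  1.20611304 -0.00607709 -0.36390455] [-0.1184422  -0.01107126  0.26551466] [ 0.87735433  0.53553453 -0.02034948]
[-0.04840732 -0.01306375  0.235     ]
(array([-70.3452988 ,  -2.01650132,  29.79045793]), array([-0.00255217, -0.01039044,  0.00143854]))
```

>>> send_rows([
  {"tx":-24,"ty":-1,"tz":0,"rx":0,"ry":-0.01,"rz":0,"fingers":1},
  {"tx":-24,"ty":-1,"tz":0,"rx":0,"ry":0,"rz":0,"fingers":1},
  {"tx":-22,"ty":0,"tz":0,"rx":0,"ry":0,"rz":0,"fingers":1},
  {"tx":0,"ty":0,"tz":30,"rx":0,"ry":0,"rz":0,"fingers":1},
  {"tx":0,"ty":0,"tz":0,"rx":0,"ry":0,"rz":0,"fingers":1},
])

```text
time: 8.7
tool_pos: [0.5648, -0.0073, 0.2357]
ee_rot: [-0.092, 0.996, -0.001, 0.002]
wrist_force: [-0.4, 0.8, 0.3]
opening: 0.0856
```

Run:
```python
from h import *
s=arm.observe();print(s['time'],toC(s['tool_pos']),s['wrist_force'])
h=np.array([.5688,-.0072,.172])
print(rel(h,rot(0),s))
p,d=cams.grab_frame("scene");cv2.imwrite("pics/s7z.png",cv2.resize(p[150:250,300:400],None,fx=6,fy=6,interpolation=cv2.INTER_CUBIC))
```

```text
8.7 [-0.0523844  -0.01239423  0.23565408] [-0.36169457  0.76435144  0.31000188]
(array([-3.69507811, -0.51682812, 63.67249289]), array([-0.00240996,  0.00442788,  0.00019228]))
```

View pics/s7z.png

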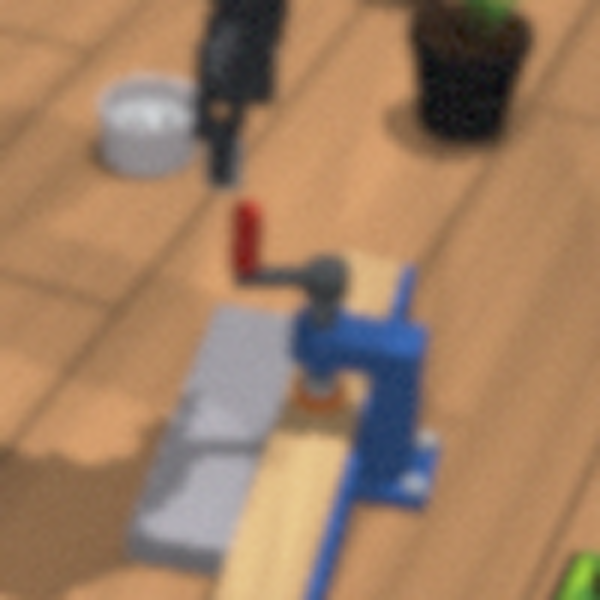

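The fingers (tip at (225,182)) are above the red handle (245,205–270) and the slat is still on the fence. Going down and closing.

>>> send_rows([
  {"tx":-3.7,"ty":-0.5,"tz":0,"rx":0,"ry":0,"rz":0,"fingers":1},
  {"tx":0,"ty":0,"tz":20,"rx":0,"ry":0,"rz":0,"fingers":1},
  {"tx":0,"ty":0,"tz":20,"rx":0,"ry":0,"rz":0,"fingers":1},
  {"tx":0,"ty":0,"tz":12,"rx":0,"ry":0,"rz":0,"fingers":1},
  {"tx":0,"ty":0,"tz":11,"rx":0,"ry":0,"rz":0,"fingers":1},
  {"tx":0,"ty":0,"tz":0,"rx":0,"ry":0,"rz":0,"fingers":0.5},
  {"tx":0,"ty":0,"tz":0,"rx":0,"ry":0,"rz":0,"fingers":0.4},
])

```text
time: 9.45
tool_pos: [0.5709, -0.0077, 0.1762]
ee_rot: [-0.092, 0.996, -0.002, 0.004]
wrist_force: [0.1, 0.2, -0.1]
opening: 0.0591
```

Run:
```python
from h import *
s=arm.observe();print(s['time'],toC(s['tool_pos']),s['wrist_force'],s['opening'])
p,d=cams.grab_frame("scene");cv2.imwrite("pics/s8z.png",cv2.resize(p[150:250,300:400],None,fx=6,fy=6,interpolation=cv2.INTER_CUBIC))
p,d=cams.grab_frame("top");cv2.imwrite("pics/t8z.png",cv2.resize(p[145:215,240:360],None,fx=6,fy=6,interpolation=cv2.INTER_CUBIC))
```

```text
9.45 [-0.04639093 -0.01390722  0.17615597] [ 0.11380391  0.16493682 -0.14953431] 0.05908543579452015
```

View pics/s8z.png

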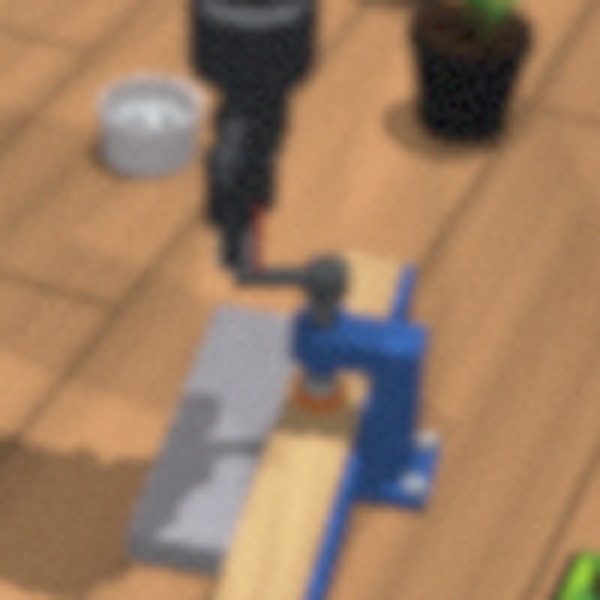

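>>> send_rows([
  {"tx":2,"ty":-0.5,"tz":3,"rx":0,"ry":0,"rz":0,"fingers":0.4},
  {"tx":0,"ty":0,"tz":0,"rx":0,"ry":0,"rz":0,"fingers":0.2},
  {"tx":0,"ty":0,"tz":0,"rx":0,"ry":0,"rz":0,"fingers":0},
  {"tx":0,"ty":0,"tz":0,"rx":0,"ry":0,"rz":0,"fingers":0},
  {"tx":0,"ty":0,"tz":0,"rx":0,"ry":0,"rz":0,"fingers":0},
  {"tx":0,"ty":0,"tz":0,"rx":0,"ry":0,"rz":0,"fingers":0},
])

```text
time: 10.15
tool_pos: [0.5687, -0.0086, 0.1726]
ee_rot: [-0.092, 0.996, -0.002, 0.004]
wrist_force: [-2.8, -1.4, 3.0]
opening: 0.0181
```

Run:
```python
from h import *
s=arm.observe();print(s['time'],toC(s['tool_pos']),s['wrist_force'],s['opening'],s['torque'])
```

```text
10.15 [-0.04877543 -0.01437701  0.17263841] [-2.83417351 -1.43078986  2.99405678] 0.0181263754254866 [-0.07366928  0.55829737  0.02079606]
```

```bash
cat > rows.py <<'E'
from h import *
import sys
# usage: step n [corr_x corr_y mm in tool frame first row]
step=float(sys.argv[1]);n=int(sys.argv[2])
s=arm.observe();c=toC(s['tool_pos']);R0=R.from_quat(s['ee_rot']);f=s['wrist_force']
ph=np.arctan2(c[1],c[0]);rr=np.array([np.cos(ph),np.sin(ph),0]);tt=np.array([np.sin(ph),-np.cos(ph),0])
fc=np.array([f@NX,f@NY,f[2]])
print("t",s['time'],"phi",round(ph%(2*np.pi),3),"r",np.hypot(*c[:2]).round(4),"z",c[2].round(4),"F rad/tan/z",(fc@rr).round(1),(fc@tt).round(1),fc[2].round(1),"tilt",(rot(0).inv()*R0).as_rotvec().round(3),"op",s['opening'].round(4))
for i in range(n):
    a,b=ph-i*step,ph-(i+1)*step
    d=.050*np.array([np.cos(b)-np.cos(a),np.sin(b)-np.sin(a),0]); w=NX*d[0]+NY*d[1]-np.array([0,0,.002*step])
    print((R0.inv().apply(w)*1000).round(1))
E
python3 rows.py .1 8
```

```text
Traceback (most recent call last):
  File "rows.py", line 8, in <module>
    print("t",s['time'],"phi",round(ph%(2*np.pi),3),"r",np.hypot(*c[:2]).round(4),"z",c[2].round(4),"F rad/tan/z",(fc@rr).round(1),(fc@tt).round(1),fc[2].round(1),"tilt",(rot(0).inv()*R0).as_rotvec().round(3),"op",s['opening'].round(4))
                                                                                                                                                                                                                      ^^^^^^^^^^^^^^^^^^
AttributeError: 'float' object has no attribute 'round'
```

```bash
sed -i "s/s\['opening'\].round(4)/round(s['opening'],4)/" rows.py; python3 rows.py .1 8
```

```text
t 10.15 phi 3.428 r 0.0509 z 0.1726 F rad/tan/z 3.2 0.0 3.0 tilt [ 0.004 -0.007 -0.   ] op 0.0181
[1.2 4.9 0.2]
[0.7 5.  0.2]
[0.2 5.  0.2]
[-0.3  5.   0.2]
[-0.8  4.9  0.2]
[-1.3  4.8  0.2]
[-1.8  4.7  0.2]
[-2.2  4.5  0.2]
```

>>> send_rows([
  {"tx":1.2,"ty":4.9,"tz":0.2,"rx":0,"ry":0,"rz":0,"fingers":0},
  {"tx":0.7,"ty":5,"tz":0.2,"rx":0,"ry":0,"rz":0,"fingers":0},
  {"tx":0.2,"ty":5,"tz":0.2,"rx":0,"ry":0,"rz":0,"fingers":0},
  {"tx":-0.3,"ty":5,"tz":0.2,"rx":0,"ry":0,"rz":0,"fingers":0},
])

```text
time: 10.55
tool_pos: [0.5637, 0.0099, 0.1719]
ee_rot: [-0.091, 0.996, -0.003, 0.004]
wrist_force: [-1.5, -5.5, 3.3]
opening: 0.0185
```

```bash
python3 rows.py .1 8
```

```text
t 10.55 phi 3.048 r 0.0505 z 0.1719 F rad/tan/z 2.0 -5.3 3.3 tilt [ 0.006 -0.007  0.001] op 0.0185
[-0.7  4.9  0.2]
[-1.2  4.9  0.2]
[-1.7  4.7  0.2]
[-2.1  4.5  0.2]
[-2.6  4.3  0.2]
[-3.   4.   0.2]
[-3.4  3.7  0.2]
[-3.7  3.3  0.2]
```

>>> send_rows([
  {"tx":-0.7,"ty":4.9,"tz":0.2,"rx":0,"ry":0,"rz":0,"fingers":0},
  {"tx":-1.2,"ty":4.9,"tz":0.2,"rx":0,"ry":0,"rz":0,"fingers":0},
  {"tx":-1.7,"ty":4.7,"tz":0.2,"rx":0,"ry":0,"rz":0,"fingers":0},
  {"tx":-2.1,"ty":4.5,"tz":0.2,"rx":0,"ry":0,"rz":0,"fingers":0},
  {"tx":-2.6,"ty":4.3,"tz":0.2,"rx":0,"ry":0,"rz":0,"fingers":0},
  {"tx":-3,"ty":4,"tz":0.2,"rx":0,"ry":0,"rz":0,"fingers":0},
])

```text
time: 11.15
tool_pos: [0.5703, 0.0387, 0.1707]
ee_rot: [-0.091, 0.996, -0.003, 0.004]
wrist_force: [0.0, -7.6, 2.2]
opening: 0.0186
```

```bash
python3 rows.py .1 8
```

```text
t 11.15 phi 2.451 r 0.05 z 0.1707 F rad/tan/z -3.7 -6.7 2.2 tilt [ 0.007 -0.008  0.001] op 0.0186
[-3.4  3.7  0.2]
[-3.7  3.3  0.2]
[-4.   3.   0.2]
[-4.3  2.5  0.2]
[-4.5  2.1  0.2]
[-4.7  1.6  0.2]
[-4.9  1.1  0.2]
[-5.   0.7  0.2]
```

>>> send_rows([
  {"tx":-3.6,"ty":3.5,"tz":0.2,"rx":0,"ry":0,"rz":0,"fingers":0},
  {"tx":-3.8,"ty":3.2,"tz":0.2,"rx":0,"ry":0,"rz":0,"fingers":0},
  {"tx":-4,"ty":3,"tz":0.2,"rx":0,"ry":0,"rz":0,"fingers":0},
  {"tx":-4.3,"ty":2.5,"tz":0.2,"rx":0,"ry":0,"rz":0,"fingers":0},
  {"tx":-4.5,"ty":2.1,"tz":0.2,"rx":0,"ry":0,"rz":0,"fingers":0},
  {"tx":-4.7,"ty":1.6,"tz":0.2,"rx":0,"ry":0,"rz":0,"fingers":0},
])

```text
time: 11.75
tool_pos: [0.5913, 0.0585, 0.1695]
ee_rot: [-0.091, 0.996, -0.003, 0.004]
wrist_force: [-2.5, -10.1, 3.4]
opening: 0.0185
```

```bash
python3 rows.py .1 8
```

```text
t 11.75 phi 1.862 r 0.0495 z 0.1695 F rad/tan/z -7.8 -6.9 3.4 tilt [ 0.007 -0.007  0.001] op 0.0185
[-4.9  1.2  0.2]
[-4.9  0.7  0.2]
[-5.   0.2  0.2]
[-5.  -0.3  0.2]
[-4.9 -0.8  0.2]
[-4.8 -1.3  0.2]
[-4.7 -1.7  0.2]
[-4.5 -2.2  0.2]
```

```bash
sed -i 's/^AX.*//; s/AX=np.array(\[0.614,0.0145,0\])/AX=np.array([0.614,0.0145,0])-0.0006*NX-0.0007*NY/' h.py; grep -n "AX=" h.py; python3 rows.py .1 8
```

```text
21:YAW=0.184; NX=np.array([np.cos(YAW),np.sin(YAW),0]); NY=np.array([-np.sin(YAW),np.cos(YAW),0]); AX=np.array([0.614,0.0145,0])-0.0006*NX-0.0007*NY
t 11.75 phi 1.847 r 0.05 z 0.1695 F rad/tan/z -7.9 -6.8 3.4 tilt [ 0.007 -0.007  0.001] op 0.0185
[-4.9  1.1  0.2]
[-5.   0.6  0.2]
[-5.   0.1  0.2]
[-5.  -0.4  0.2]
[-4.9 -0.9  0.2]
[-4.8 -1.3  0.2]
[-4.7 -1.8  0.2]
[-4.4 -2.3  0.2]
```

>>> send_rows([
  {"tx":-5,"ty":0.6,"tz":0.2,"rx":0,"ry":0,"rz":0,"fingers":0},
  {"tx":-5,"ty":0.2,"tz":0.2,"rx":0,"ry":0,"rz":0,"fingers":0},
  {"tx":-5,"ty":0.1,"tz":0.2,"rx":0,"ry":0,"rz":0,"fingers":0},
  {"tx":-5,"ty":-0.4,"tz":0.2,"rx":0,"ry":0,"rz":0,"fingers":0},
  {"tx":-4.9,"ty":-0.9,"tz":0.2,"rx":0,"ry":0,"rz":0,"fingers":0},
  {"tx":-4.8,"ty":-1.3,"tz":0.2,"rx":0,"ry":0,"rz":0,"fingers":0},
])

```text
time: 12.35
tool_pos: [0.6198, 0.0631, 0.1683]
ee_rot: [-0.092, 0.996, -0.002, 0.003]
wrist_force: [-7.3, -4.5, 6.5]
opening: 0.0182
```

```bash
python3 rows.py .1 8
```

```text
t 12.35 phi 1.261 r 0.0498 z 0.1683 F rad/tan/z -5.4 -6.7 6.5 tilt [ 0.005 -0.005  0.   ] op 0.0182
[-4.7 -1.8  0.2]
[-4.5 -2.2  0.2]
[-4.2 -2.7  0.2]
[-3.9 -3.1  0.2]
[-3.6 -3.4  0.2]
[-3.3 -3.8  0.2]
[-2.9 -4.1  0.2]
[-2.4 -4.4  0.2]
```

>>> send_rows([
  {"tx":-4.6,"ty":-2,"tz":0,"rx":0,"ry":0,"rz":0,"fingers":0},
  {"tx":-4.4,"ty":-2.4,"tz":0,"rx":0,"ry":0,"rz":0,"fingers":0},
  {"tx":-4.1,"ty":-2.8,"tz":0.2,"rx":0,"ry":0,"rz":0,"fingers":0},
  {"tx":-3.9,"ty":-3.1,"tz":0.2,"rx":0,"ry":0,"rz":0,"fingers":0},
  {"tx":-3.6,"ty":-3.4,"tz":0.2,"rx":0,"ry":0,"rz":0,"fingers":0},
  {"tx":-3.3,"ty":-3.8,"tz":0.2,"rx":0,"ry":0,"rz":0,"fingers":0},
])

```text
time: 12.95
tool_pos: [0.646, 0.0515, 0.1672]
ee_rot: [-0.092, 0.996, -0.001, 0.002]
wrist_force: [-6.9, 1.6, 3.0]
opening: 0.0186
```

```bash
python3 rows.py .1 8
```

```text
t 12.95 phi 0.677 r 0.0498 z 0.1672 F rad/tan/z -3.3 -6.3 3.0 tilt [ 0.003 -0.004 -0.001] op 0.0186
[-2.9 -4.   0.2]
[-2.5 -4.3  0.2]
[-2.1 -4.5  0.2]
[-1.6 -4.7  0.2]
[-1.1 -4.9  0.2]
[-0.6 -5.   0.2]
[-0.1 -5.   0.2]
[ 0.4 -5.   0.2]
```

>>> send_rows([
  {"tx":-2.8,"ty":-4,"tz":0.2,"rx":0,"ry":0,"rz":0,"fingers":0},
  {"tx":-2.4,"ty":-4.3,"tz":0.2,"rx":0,"ry":0,"rz":0,"fingers":0},
  {"tx":-2,"ty":-4.5,"tz":0.2,"rx":0,"ry":0,"rz":0,"fingers":0},
])

```text
time: 13.25
tool_pos: [0.6555, 0.0406, 0.1667]
ee_rot: [-0.092, 0.996, -0.001, 0.002]
wrist_force: [-5.3, 4.0, 1.9]
opening: 0.0183
```

```bash
python3 rows.py .1 6
```

```text
t 13.25 phi 0.386 r 0.0499 z 0.1667 F rad/tan/z -2.3 -6.2 1.9 tilt [ 0.002 -0.005 -0.001] op 0.0183
[-1.6 -4.7  0.2]
[-1.2 -4.9  0.2]
[-0.7 -5.   0.2]
[-0.2 -5.   0.2]
[ 0.3 -5.   0.2]
[ 0.8 -4.9  0.2]
```

>>> send_rows([
  {"tx":-1.6,"ty":-4.7,"tz":0.2,"rx":0,"ry":0,"rz":0,"fingers":0},
  {"tx":-1.1,"ty":-4.9,"tz":0.2,"rx":0,"ry":0,"rz":0,"fingers":0},
  {"tx":-0.6,"ty":-5,"tz":0.2,"rx":0,"ry":0,"rz":0,"fingers":0},
])

```text
time: 13.55
tool_pos: [0.6616, 0.0272, 0.1661]
ee_rot: [-0.092, 0.996, -0.0, 0.003]
wrist_force: [-3.4, 5.1, 1.3]
opening: 0.0183
```

```bash
python3 rows.py .1 6;  python3 - <<'E'
from h import *
p,d=cams.grab_frame("scene");cv2.imwrite("pics/s9z.png",cv2.resize(p[150:250,300:400],None,fx=6,fy=6,interpolation=cv2.INTER_CUBIC))
E
```

```text
t 13.55 phi 0.09 r 0.05 z 0.1661 F rad/tan/z -1.9 -5.9 1.3 tilt [ 0.001 -0.005 -0.001] op 0.0183
[-0.2 -5.   0.2]
[ 0.3 -5.   0.2]
[ 0.8 -4.9  0.2]
[ 1.3 -4.8  0.2]
[ 1.8 -4.7  0.2]
[ 2.2 -4.5  0.2]
```

View pics/s9z.png

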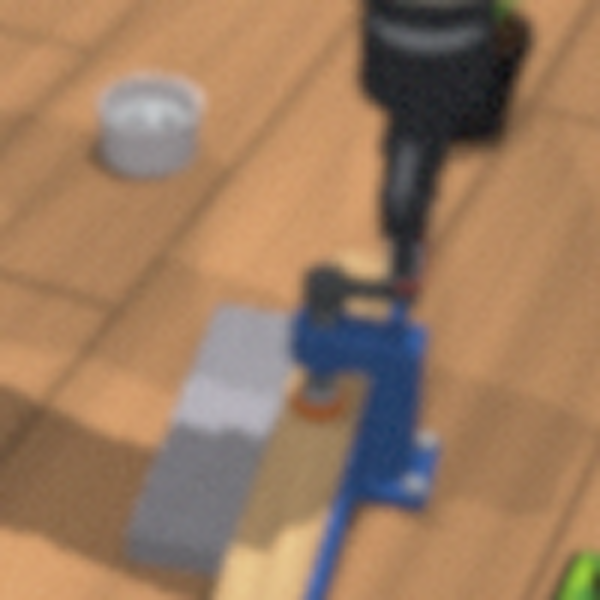

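The crank is at the back with the handle at (405,285). The pad at (318,405) is close to the slat top. Continuing in short groups and watching tangential force.

>>> send_rows([
  {"tx":-0.2,"ty":-5,"tz":0.2,"rx":0,"ry":0,"rz":0,"fingers":0},
  {"tx":0.4,"ty":-5,"tz":0.2,"rx":0,"ry":0,"rz":0,"fingers":0},
  {"tx":0.9,"ty":-4.9,"tz":0.2,"rx":0,"ry":0,"rz":0,"fingers":0},
])

```text
time: 13.9
tool_pos: [0.6636, 0.0126, 0.1655]
ee_rot: [-0.093, 0.996, -0.0, 0.003]
wrist_force: [-3.5, 6.4, 0.7]
opening: 0.0186
```

```bash
python3 rows.py .1 6
```

```text
t 13.9 phi 6.078 r 0.0501 z 0.1655 F rad/tan/z -3.6 -6.3 0.7 tilt [ 0.001 -0.006 -0.001] op 0.0186
[ 1.3 -4.8  0.2]
[ 1.7 -4.7  0.2]
[ 2.2 -4.5  0.2]
[ 2.6 -4.2  0.2]
[ 3.1 -4.   0.2]
[ 3.4 -3.6  0.2]
```

>>> send_rows([
  {"tx":1.5,"ty":-4.8,"tz":0.2,"rx":0,"ry":0,"rz":0,"fingers":0},
  {"tx":1.8,"ty":-4.6,"tz":0.2,"rx":0,"ry":0,"rz":0,"fingers":0},
  {"tx":2.2,"ty":-4.5,"tz":0.2,"rx":0,"ry":0,"rz":0,"fingers":0},
])

```text
time: 14.2
tool_pos: [0.6613, -0.002, 0.165]
ee_rot: [-0.093, 0.996, -0.0, 0.004]
wrist_force: [-0.5, 7.0, -1.3]
opening: 0.0182
```

```bash
python3 rows.py .1 6
```

```text
t 14.2 phi 5.781 r 0.0502 z 0.165 F rad/tan/z -2.7 -6.5 -1.3 tilt [ 0.001 -0.007 -0.001] op 0.0182
[ 2.6 -4.3  0.2]
[ 3.  -4.   0.2]
[ 3.4 -3.6  0.2]
[ 3.8 -3.3  0.2]
[ 4.1 -2.9  0.2]
[ 4.3 -2.5  0.2]
```

>>> send_rows([
  {"tx":2.7,"ty":-4.2,"tz":0.2,"rx":0,"ry":0,"rz":0,"fingers":0},
  {"tx":3.1,"ty":-3.9,"tz":0.2,"rx":0,"ry":0,"rz":0,"fingers":0},
  {"tx":3.5,"ty":-3.6,"tz":0.2,"rx":0,"ry":0,"rz":0,"fingers":0},
])

```text
time: 14.5
tool_pos: [0.6547, -0.0153, 0.1644]
ee_rot: [-0.093, 0.996, -0.0, 0.004]
wrist_force: [1.5, 6.7, -1.6]
opening: 0.0187
```

```bash
python3 rows.py .1 6
```

```text
t 14.5 phi 5.486 r 0.0503 z 0.1644 F rad/tan/z -2.7 -6.3 -1.6 tilt [ 0.001 -0.008 -0.001] op 0.0187
[ 3.8 -3.3  0.2]
[ 4.1 -2.9  0.2]
[ 4.3 -2.5  0.2]
[ 4.6 -2.   0.2]
[ 4.7 -1.6  0.2]
[ 4.9 -1.1  0.2]
```

>>> send_rows([
  {"tx":3.8,"ty":-3.2,"tz":0.2,"rx":0,"ry":0,"rz":0,"fingers":0},
  {"tx":4.1,"ty":-2.8,"tz":0.2,"rx":0,"ry":0,"rz":0,"fingers":0},
  {"tx":4.4,"ty":-2.4,"tz":0.2,"rx":0,"ry":0,"rz":0,"fingers":0},
])

```text
time: 14.8
tool_pos: [0.6446, -0.026, 0.1638]
ee_rot: [-0.092, 0.996, -0.0, 0.004]
wrist_force: [3.6, 5.1, -3.3]
opening: 0.019
```

```bash
python3 rows.py .1 6
python3 - <<'E'
from h import *
p,d=cams.grab_frame("scene");cv2.imwrite("pics/s10z.png",cv2.resize(p[195:235,330:380],None,fx=12,fy=12,interpolation=cv2.INTER_CUBIC))
E
```

```text
t 14.8 phi 5.192 r 0.0504 z 0.1638 F rad/tan/z -1.8 -5.9 -3.3 tilt [ 0.002 -0.009 -0.001] op 0.019
[ 4.5 -2.1  0.2]
[ 4.7 -1.6  0.2]
[ 4.9 -1.1  0.2]
[ 5.  -0.6  0.2]
[ 5.  -0.1  0.2]
[5.  0.4 0.2]
```

View pics/s10z.png

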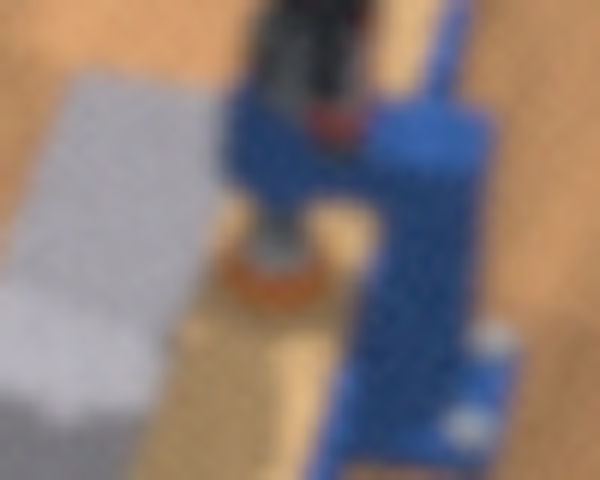

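>>> send_rows([
  {"tx":4.6,"ty":-2,"tz":0.3,"rx":0,"ry":0,"rz":0,"fingers":0},
  {"tx":4.7,"ty":-1.5,"tz":0.3,"rx":0,"ry":0,"rz":0,"fingers":0},
  {"tx":4.9,"ty":-1,"tz":0.3,"rx":0,"ry":0,"rz":0,"fingers":0},
])

```text
time: 15.15
tool_pos: [0.6319, -0.0333, 0.1632]
ee_rot: [-0.092, 0.996, -0.001, 0.005]
wrist_force: [5.2, 3.2, -2.0]
opening: 0.0184
```

```bash
python3 rows.py .1 6
```

```text
t 15.15 phi 4.901 r 0.0504 z 0.1632 F rad/tan/z -1.1 -6.0 -2.0 tilt [ 0.002 -0.01  -0.001] op 0.0184
[ 5.  -0.7  0.2]
[ 5.  -0.2  0.2]
[5.  0.3 0.2]
[4.9 0.8 0.2]
[4.8 1.3 0.1]
[4.7 1.8 0.2]
```

>>> send_rows([
  {"tx":5,"ty":-0.6,"tz":0.3,"rx":0,"ry":0,"rz":0,"fingers":0},
  {"tx":5,"ty":-0.1,"tz":0.2,"rx":0,"ry":0,"rz":0,"fingers":0},
  {"tx":5,"ty":0.4,"tz":0.2,"rx":0,"ry":0,"rz":0,"fingers":0},
])

```text
time: 15.45
tool_pos: [0.6175, -0.0366, 0.1626]
ee_rot: [-0.092, 0.996, -0.001, 0.005]
wrist_force: [6.4, 3.1, -2.2]
opening: 0.0187
```

```bash
python3 rows.py .1 6
```

```text
t 15.45 phi 4.607 r 0.0505 z 0.1626 F rad/tan/z -2.6 -6.6 -2.2 tilt [ 0.003 -0.01  -0.001] op 0.0187
[4.9 0.8 0.1]
[4.8 1.3 0.1]
[4.7 1.7 0.1]
[4.5 2.2 0.1]
[4.2 2.6 0.1]
[4.  3.  0.1]
```

>>> send_rows([
  {"tx":4.9,"ty":1,"tz":0.2,"rx":0,"ry":0,"rz":0,"fingers":0},
  {"tx":4.8,"ty":1.4,"tz":0.2,"rx":0,"ry":0,"rz":0,"fingers":0},
  {"tx":4.7,"ty":1.8,"tz":0.2,"rx":0,"ry":0,"rz":0,"fingers":0},
])

```text
time: 15.75
tool_pos: [0.603, -0.0357, 0.162]
ee_rot: [-0.092, 0.996, -0.002, 0.006]
wrist_force: [8.2, 1.7, -2.8]
opening: 0.0184
```

```bash
python3 rows.py .1 6
python3 - <<'E'
from h import *
p,d=cams.grab_frame("scene");cv2.imwrite("pics/s11z.png",cv2.resize(p[195:235,330:380],None,fx=12,fy=12,interpolation=cv2.INTER_CUBIC))
E
```

```text
t 15.75 phi 4.319 r 0.0505 z 0.162 F rad/tan/z -3.4 -7.6 -2.8 tilt [ 0.004 -0.011 -0.   ] op 0.0184
[4.5 2.1 0.1]
[4.3 2.6 0.1]
[4.  3.  0.1]
[3.7 3.4 0.1]
[3.3 3.7 0.1]
[2.9 4.  0.2]
```

View pics/s11z.png

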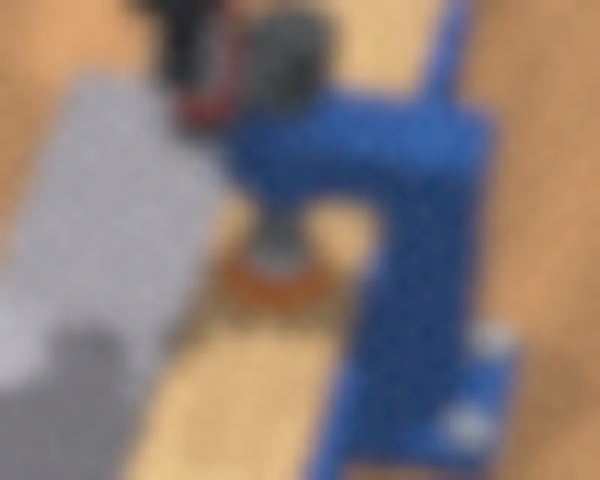

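>>> send_rows([
  {"tx":4.6,"ty":2.3,"tz":0.2,"rx":0,"ry":0,"rz":0,"fingers":0},
  {"tx":4.3,"ty":2.7,"tz":0.2,"rx":0,"ry":0,"rz":0,"fingers":0},
])

```text
time: 16.0
tool_pos: [0.5937, -0.0327, 0.1617]
ee_rot: [-0.092, 0.996, -0.002, 0.006]
wrist_force: [8.4, -0.6, -2.7]
opening: 0.0183
```

```bash
python3 rows.py .1 4
```

```text
t 16.0 phi 4.125 r 0.0504 z 0.1617 F rad/tan/z -2.7 -8.0 -2.7 tilt [ 0.005 -0.012 -0.   ] op 0.0183
[4.  3.  0.1]
[3.7 3.4 0.1]
[3.3 3.7 0.1]
[3.  4.  0.1]
```

>>> send_rows([
  {"tx":4.1,"ty":3.1,"tz":0.2,"rx":0,"ry":0,"rz":0,"fingers":0},
  {"tx":3.8,"ty":3.5,"tz":0.2,"rx":0,"ry":0,"rz":0,"fingers":0},
])

```text
time: 16.2
tool_pos: [0.585, -0.0279, 0.1613]
ee_rot: [-0.092, 0.996, -0.002, 0.006]
wrist_force: [8.9, -1.8, -3.5]
opening: 0.0181
```

```bash
python3 rows.py .1 4
```

```text
t 16.2 phi 3.926 r 0.0504 z 0.1613 F rad/tan/z -3.5 -8.4 -3.5 tilt [ 0.005 -0.012  0.   ] op 0.0181
[3.4 3.7 0.1]
[3.  4.  0.1]
[2.5 4.3 0.1]
[2.1 4.5 0.2]
```

>>> send_rows([
  {"tx":3.4,"ty":3.9,"tz":0.2,"rx":0,"ry":0,"rz":0,"fingers":0},
  {"tx":3,"ty":4.1,"tz":0.2,"rx":0,"ry":0,"rz":0,"fingers":0},
])

```text
time: 16.4
tool_pos: [0.5775, -0.0215, 0.1609]
ee_rot: [-0.092, 0.996, -0.003, 0.006]
wrist_force: [9.7, -2.8, -2.0]
opening: 0.0185
```

```bash
python3 rows.py .1 4
```

```text
t 16.4 phi 3.731 r 0.0504 z 0.1609 F rad/tan/z -5.0 -8.8 -2.0 tilt [ 0.006 -0.012  0.   ] op 0.0185
[2.6 4.3 0.1]
[2.1 4.5 0.1]
[1.7 4.7 0.2]
[1.2 4.9 0.2]
```

>>> send_rows([
  {"tx":2.4,"ty":4.5,"tz":0.2,"rx":0,"ry":0,"rz":0,"fingers":0},
  {"tx":2,"ty":4.7,"tz":0.2,"rx":0,"ry":0,"rz":0,"fingers":0},
])

```text
time: 16.6
tool_pos: [0.5714, -0.0138, 0.1606]
ee_rot: [-0.092, 0.996, -0.003, 0.006]
wrist_force: [8.6, -6.3, -0.9]
opening: 0.0184
```

```bash
python3 rows.py .1 4
```

```text
t 16.6 phi 3.535 r 0.0503 z 0.1606 F rad/tan/z -3.7 -10.0 -0.9 tilt [ 0.007 -0.012  0.001] op 0.0184
[1.7 4.7 0.1]
[1.2 4.9 0.2]
[0.7 4.9 0.2]
[0.2 5.  0.2]
```

>>> send_rows([
  {"tx":1.6,"ty":4.7,"tz":0.2,"rx":0,"ry":0,"rz":0,"fingers":0},
  {"tx":0.6,"ty":2.5,"tz":0.1,"rx":0,"ry":0,"rz":0,"fingers":0},
])

```text
time: 16.8
tool_pos: [0.5678, -0.0073, 0.1603]
ee_rot: [-0.092, 0.996, -0.003, 0.006]
wrist_force: [7.5, -7.6, -1.8]
opening: 0.0181
```

```bash
python3 rows.py .1 4
```

```text
t 16.8 phi 3.387 r 0.0503 z 0.1603 F rad/tan/z -3.6 -10.0 -1.8 tilt [ 0.008 -0.012  0.001] op 0.0181
[1.  4.9 0.2]
[0.5 5.  0.2]
[-0.   5.   0.2]
[-0.5  5.   0.2]
```

>>> send_rows([
  {"tx":0,"ty":-0.5,"tz":0,"rx":0,"ry":0,"rz":0,"fingers":0},
  {"tx":0,"ty":0,"tz":0,"rx":0,"ry":0,"rz":0,"fingers":0.4},
  {"tx":0,"ty":0,"tz":0,"rx":0,"ry":0,"rz":0,"fingers":0.7},
  {"tx":0,"ty":0,"tz":0,"rx":0,"ry":0,"rz":0,"fingers":0.8},
  {"tx":0,"ty":0,"tz":0,"rx":0,"ry":0,"rz":0,"fingers":0.8},
])

```text
time: 17.3
tool_pos: [0.5652, -0.0064, 0.1595]
ee_rot: [-0.092, 0.996, -0.002, 0.004]
wrist_force: [0.8, 1.0, -0.1]
opening: 0.068
```

```bash
python3 rows.py .1 1
```

```text
t 17.3 phi 3.352 r 0.0524 z 0.1595 F rad/tan/z -1.1 0.6 -0.1 tilt [ 0.004 -0.007 -0.   ] op 0.068
[0.8 4.9 0.2]
```

>>> send_rows([
  {"tx":0,"ty":0,"tz":-10,"rx":0,"ry":0,"rz":0,"fingers":0.8},
  {"tx":0,"ty":0,"tz":-20,"rx":0,"ry":0,"rz":0,"fingers":0.8},
  {"tx":0,"ty":0,"tz":-30,"rx":0,"ry":0,"rz":0,"fingers":0.8},
  {"tx":0,"ty":0,"tz":-30,"rx":0,"ry":0,"rz":0,"fingers":0.8},
  {"tx":40,"ty":0,"tz":0,"rx":0,"ry":0,"rz":0,"fingers":0.8},
  {"tx":40,"ty":0,"tz":0,"rx":0,"ry":0,"rz":0,"fingers":0.8},
  {"tx":40,"ty":0,"tz":0,"rx":0,"ry":0,"rz":0,"fingers":0.8},
  {"tx":0,"ty":0,"tz":0,"rx":0,"ry":0,"rz":0,"fingers":0.8},
])

```text
time: 18.1
tool_pos: [0.4423, -0.0283, 0.2493]
ee_rot: [-0.092, 0.996, -0.002, 0.003]
wrist_force: [0.7, 0.1, -0.7]
opening: 0.0684
```

Run:
```python
from h import *
s=arm.observe();print(s['time'],s['wrist_force'],s['tool_pos'])
p,d=cams.grab_frame("scene");cv2.imwrite("pics/s12.png",p);cv2.imwrite("pics/s12z.png",cv2.resize(p[170:270,300:400],None,fx=6,fy=6,interpolation=cv2.INTER_CUBIC))
p,d=cams.grab_frame("top");cv2.imwrite("pics/t12.png",p);cv2.imwrite("pics/t12z.png",cv2.resize(p[145:215,240:360],None,fx=6,fy=6,interpolation=cv2.INTER_CUBIC))
np.save("top12.npy",d)
print("handle top depth z",bydepth("top",[(299,179)],[np.median(d[178:181,298:301])]))
```

```text
18.1 [ 0.68232282  0.13097237 -0.74207592] [ 0.44228364 -0.02825733  0.2493259 ]
handle top depth z [[ 0.57062229 -0.00373097  0.19460057]]
```

View pics/s12z.png

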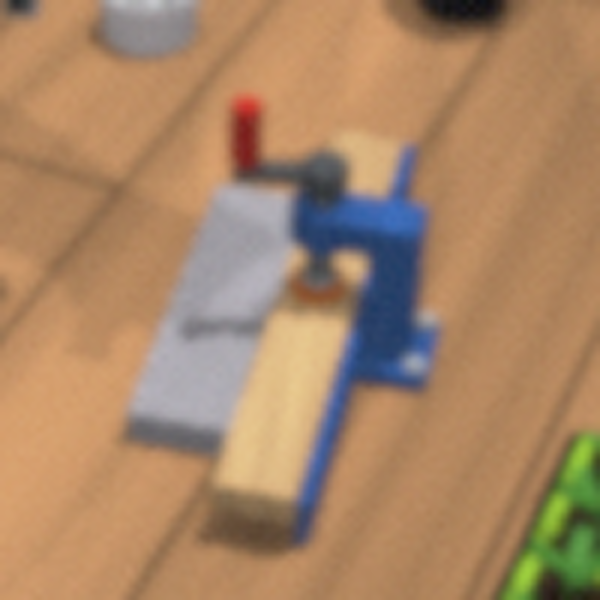

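View pics/t12z.png

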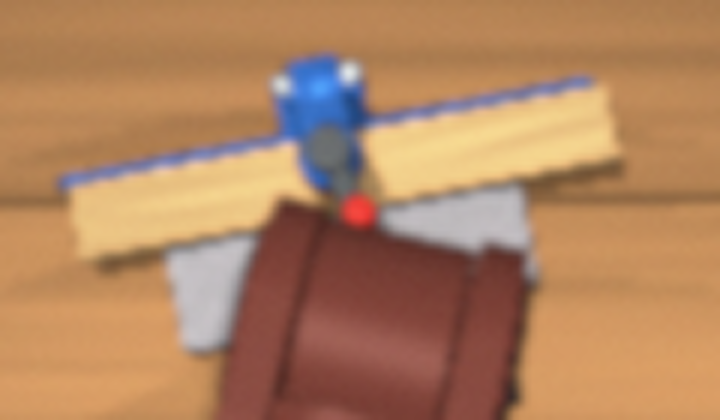

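View pics/t12.png

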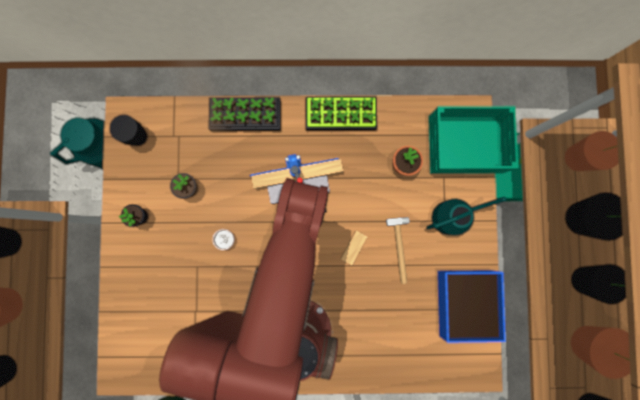

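The final views show the slat flush on the fence, with an even blue strip from (60,183) to (592,80). The pad at (320,292) is on the slat, the handle at (358,210) is free, and the neighbouring things are unmoved.

```bash
python3 -c "
from station import arm
print(arm.finish_job(), arm.observe()['time'])"
```

```text
the job is handed in; nothing more can be done
the job is handed in; nothing more can be done
```

The job is handed in at about 18 s of the 64 s allowed. The slat is clamped against the blue fence and the gripper is clear of everything. No verdict was reported.

- **Pushing the slat:** I pushed with the open, tilted gripper, using both fingertips near the slat's middle. That turned it parallel and seated it on the fence, ending at about 13 N of total push. Both camera views show it flush along its length. It sits a few millimetres off-centre along the fence, so one end overhangs the fence end slightly.
- **Cranking:** I gripped the handle and turned it clockwise about 6.3 rad. The sideways force ran at 6 to 7 N while free, began rising at roughly 4.8 rad, and reached 10.0 N on the last two readings. By your figures that is about 90 N of clamping load, about 1.5 rad past touch.
- **Last checks:** After letting go, the wrist force read zero within noise. From depth, the handle had come down about 12 mm, which matches 6.3 rad of travel. The pad is on the slat and the other bench items look unmoved.
- **Disagreements:** My camera estimate put first touch near 4.2 ± 1 rad, earlier than the force suggested. The camera estimate was the coarser of the two, so I went by force. Sideways (radial) forces of up to 8 N appeared during the turn, until I corrected the estimated screw axis by about 1 mm.

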